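# Slide the long scraper to the board's edge and lay it on the footed plate

## Robot

A 6-joint arm with a two-finger parallel gripper is mounted at the origin on the work surface. World frame = base frame: x ahead of the robot, y to its left, z up, the work surface at z = 0. Lengths are in m, angles in rad, forces in N, time in s.
With the tool pointing down it reaches from about 0.3 to 0.875 m from the base axis. Payload 6.4 kg.
Tool frame: the origin (TCP) lies midway between the tips of the shut fingers; the grasp point (between the pads) lies 19 mm behind it; z points along the fingers, y is the line along which they close (so a half turn about z gives the same grasp; the last joint's range is limited). The gripper opens to 85 mm and grips with 20 to 120 N. Pads are 22 mm wide; open, the fingers measure 114 mm over their backs; the gripper's body (76 mm by 85 mm) begins 54 mm behind the grasp point. The pads swing forward as they close: fully open they stand 13 mm farther back than shut.
Start: joints at [1.082, 0.181, 1.607, -0, 1.354, -0.206], TCP at [0.16, 0.552, 0.231] pointing down, gripper open.
Joint ranges: [-2.99, 2.99], [-0.89, 2.07], [0.3, 2.58], [-1.14, 4.28], [0, 2.63], [-3.12, 3.12]. Speed limits (rad/s): [2.57, 2.57, 3.01, 3.14, 3.14, 3.14].

## Interface

Orientations are given as a unit quaternion [w, x, y, z].
In Python, from bench import sensors, vision, ctrl gives the robot as it stands.
- The arm moves only by the tool carry_out, never from a script. Its argument "deltas" is text: rows parted by semicolons, each of 7 numbers parted by spaces: the shift along the tool's x, y, z in mm, then the turn, a rotation vector about the tool's x, y, z in rad, then the closure, from 0 (fully open) to 1 (shut). In form: tx ty tz ax ay az claw; .... A call has 1 to 12 rows; each row is the pose to reach, as a shift and turn from the pose commanded when the call began, along the tool's axes at that moment; what a row does not reach only later rows make up. A row lasts 1/8 s, in which the tool goes at most 62.5 mm and 10.7 degrees, less where a joint would pass 70% of its speed; a pose out of reach is approached as far as the arm can. A call with a gripper value outside its range is refused whole. The fingers move at their own pace and stop on an object; the grip force is fixed at half the most. Time passes only in rows, so rows that repeat a pose let the fingers close. It gives the time, the measured TCP pose, the force, the opening and the grip force at its end, in the units of the state.
- sensors.get_obs(): the state, without advancing time (a new reading comes with each control period).
- vision.camera(name): name is "scene" or "top"; returns the picture (420x560x3 uint8, blue, green, red); there is no depth.
- vision.camera_model(name): a dict with "K" (3x3 intrinsics, pixels), "extrinsics" (4x4, takes a point from world to camera coordinates). Camera axes: x right, y down, z forward; pixel columns grow to the right and rows downward; lengths in m; the calibration is good to about 2 mm. A picture is of the moment at which its call begins. camera_model takes no time and is no camera call.
- ctrl.hand_in(): hands the job in; it is judged then, once.
The state is a dict: "time_s": time; "q": joint angles; "dq": joint speeds; "joint_efforts": joint torques, N m; "eef_pos": TCP position; "eef_rot": TCP orientation; "wrist_force": force on the tool from outside, world axes, zero at the start; "torque": the same for the moment, N m; "opening": opening from 0.0 (shut) to 1.0 (fully open); "grasp_force": force on a finger pad.
Only numpy, scipy, OpenCV 4.12 (cv2) and the standard library are available. Lean on these libraries where they do the work, as an engineer would, in place of code of your own. Each camera call takes 0.05 s, during which the arm holds its last target. There are 200 camera calls.

## Task

Slide the long steel scraper across the raised pastry board, straight out over the board's near edge (the one towards the robot), until about a third of its length sticks out while it still lies flat on the board. Then grip it across the part that sticks out, lift it off and lay it flat across the middle of the small footed ceramic plate, and let go. Leave the square scraper where it is.

Things in the scene. Friction and masses are not known exactly. Their poses are not given: they have to be found in the camera images.
- scraper: Long scraper: plain flat stainless rectangle, 200 x 48 x 3 mm, 0.15 kg, loose and flat on the board, too thin to pick up there. Origin: centre of its underside; x along its length, away from the robot (near end at x = -100 mm), y across its width, z up. Fingertips pressed on top with some 5 N or more drag it along (they hold it better than the board does); it tips if pressed beyond the edge.
- square: The bystander on the same board: a square flat scraper of the same steel, 75 x 75 mm and 3 mm thick, loose, beside the long one. Origin: centre of its underside; z up.
- slab: Raised wooden pastry board: 240 mm deep (x), 260 mm wide (y), flat top 50 mm above the island, slab 25 mm thick on two battens set back 20 mm; it does not move. Origin: centre of its underside at island level; x points away from the robot, z up: the near edge is the line x = -120 mm, z = 50 mm. The space in front of this edge is clear.
- stand: The small footed ceramic plate: a flat round white disc 110 mm in diameter and 12 mm thick on a narrow foot (80 mm across), no rim, its top 45 mm above the island; it does not move. Origin: centre of its underside at island level; z up.

How it is judged:
By the outcome, as a careful person would: the job done as asked, in the order asked, and still so for the second after the job is handed in, with the robot touching nothing.
It also fails if it takes over 61 s, if anything falls off the work surface, if the arm or the gripper's body presses on something with over 40 N, if the wrist force passes 120 N, or if a joint passes its speed limit or range.

## Working session

There is one attempt and no reset: what is moved stays moved. The work goes in short steps, Python scripts to look and compute and a tool call to move; the robot and the scene stay as the last step left them, time stands still between calls to the robot, and variables do not carry over. Pictures are saved under pics/ and viewed, at most 10 in all, crops included, and the job is handed in when it is done.

Besides the shell and the picture viewer there is one more tool, called after ">>>" as name(argument=value, ...) on one line, values as JSON. carry_out: Moves the arm, as the interface text tells. Its arguments: {"type":"object","properties":{"deltas":{"type":"string"}},"required":["deltas"]}

```bash
mkdir -p pics
python3 - <<'E'
from bench import sensors, vision, ctrl
import cv2,numpy as np
for n in("scene","top"):
    cv2.imwrite(f"pics/{n}0.png",vision.camera(n)); m=vision.camera_model(n); print(n,np.round(m["K"],1).tolist(),np.round(m["extrinsics"],3).tolist())
o=sensors.get_obs(); print({k:np.round(v,3).tolist() for k,v in o.items()})
E
```

```text
scene [[535.0, 0.0, 284.0], [0.0, 535.0, 207.4], [0.0, 0.0, 1.0]] [[-0.001, 1.0, -0.021, -0.007], [0.686, -0.015, -0.728, -0.358], [-0.728, -0.015, -0.686, 1.424], [0.0, 0.0, 0.0, 1.0]]
top [[402.8, 0.0, 279.2], [0.0, 402.8, 207.2], [0.0, 0.0, 1.0]] [[0.048, -0.999, 0.004, -0.035], [-0.968, -0.047, -0.246, 0.63], [0.246, 0.008, -0.969, 0.714], [0.0, 0.0, 0.0, 1.0]]
{'time_s': 0.1, 'q': [1.082, 0.181, 1.608, -0.0, 1.354, -0.206], 'dq': [0.0, -0.0, -0.003, -0.002, -0.001, -0.002], 'joint_efforts': [-0.0, -44.588, -35.224, -0.0, 0.004, -0.0], 'eef_pos': [0.16, 0.552, 0.23], 'eef_rot': [-0.0, 0.141, 0.99, -0.001], 'wrist_force': [0.129, -0.309, -1.646], 'torque': [-0.012, 0.059, 0.014], 'grasp_force': 0.0, 'opening': 1.002}
```

View pics/top0.png

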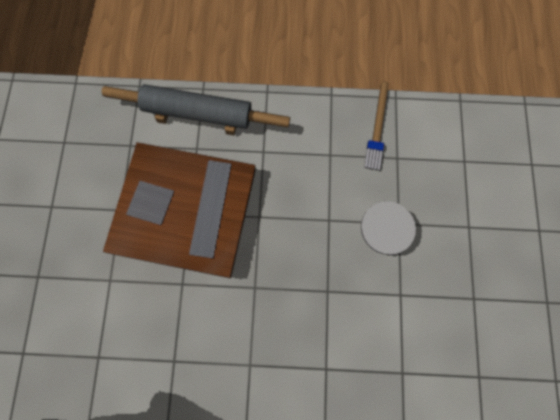

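View pics/scene0.png

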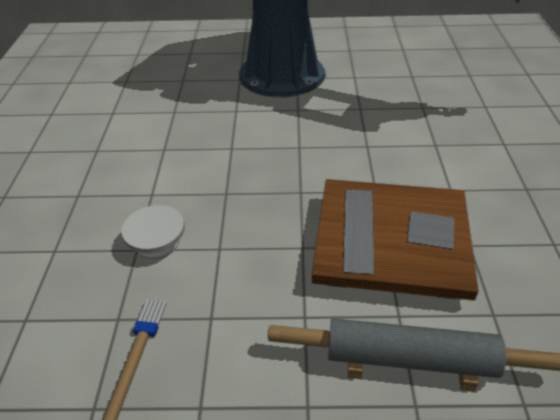

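The top view shows the board with corners near (137,145), (255,163), (231,275) and (105,250). The long scraper runs from (218,160) to (203,257), the square is at (150,202) and the plate at (389,228). The scene view agrees.

```bash
cat > h.py <<'E'
import cv2,numpy as np
from bench import sensors,vision,ctrl
def cast(n,p,z):
    m=vision.camera_model(n);E=np.array(m["extrinsics"]);R,t=E[:3,:3],E[:3,3]
    p=np.atleast_2d(p).astype(float)
    d=np.c_[p,np.ones(len(p))]@np.linalg.inv(m["K"]).T@R; c=-R.T@t
    return c+d*((z-c[2])/d[:,2])[:,None]
def rect(n,mask,z):
    "contours of mask -> min-area rects in world at height z: centre, sides (long first), yaw of long side"
    out=[]
    for c in cv2.findContours(mask,cv2.RETR_EXTERNAL,cv2.CHAIN_APPROX_NONE)[0]:
        if cv2.contourArea(c)<400: continue
        w=cast(n,c[:,0],z)[:,:2]
        (ctr,(a,b),th)=cv2.minAreaRect((w*1000).astype(np.float32))
        if b>a:a,b,th=b,a,th+90
        out.append((np.round(ctr,1),round(a,1),round(b,1),round((th+90)%180-90,2),tuple(np.round(c[:,0].mean(0)))))
    return out
def masks(im,tgt=None):
    b,g,r=[im[...,i].astype(int) for i in range(3)]
    wood=((r-b>25)).astype(np.uint8)
    grey=((abs(r-b)<25)&(r<140)&(r>60)).astype(np.uint8)
    white=((abs(r-b)<20)&(r>165)).astype(np.uint8)
    return wood,grey,white
E
python3 - <<'E'
from h import *
for n,zone,pz in(("top",(95,140,165,140),(350,190,75,75)),("scene",(308,175,175,125),(115,200,77,60))):
    im=cv2.imread(f"pics/{n}0.png"); w,g,wh=masks(im)
    def crop(m,z):
        o=np.zeros_like(m);x,y,a,b=z;o[y:y+b,x:x+a]=m[y:y+b,x:x+a];return o
    wc=cv2.morphologyEx(crop(w,zone),cv2.MORPH_CLOSE,np.ones((3,3)))
    full=np.zeros_like(w); cs=cv2.findContours(wc,cv2.RETR_EXTERNAL,cv2.CHAIN_APPROX_NONE)[0]
    c=max(cs,key=cv2.contourArea); cv2.drawContours(full,[cv2.convexHull(c)],-1,1,-1)
    print(n,"board",rect(n,full,.05))
    ins=cv2.morphologyEx(cv2.erode(full,np.ones((3,3)))*(1-crop(w,zone)),cv2.MORPH_OPEN,np.ones((3,3)))
    print(" steel",rect(n,ins,.053))
    print(" plate",rect(n,cv2.morphologyEx(crop(wh,pz),cv2.MORPH_OPEN,np.ones((5,5))),.045))
    x,y,a,b=pz; print(im[y+b//2,x:x+a:6].tolist())
E
```

```text
top board [(array([629.7, 196.1]), 262.6, 241.2, 81.45, (np.float64(181.0), np.float64(210.0)))]
 steel [(array([635.5, 259.3]), 76.5, 75.6, 76.02, (np.float64(150.0), np.float64(202.0))), (array([630.8, 135.1]), 201.0, 49.7, -5.74, (np.float64(210.0), np.float64(209.0)))]
 plate []
[[133, 138, 139], [132, 139, 138], [140, 141, 142], [150, 151, 154], [151, 152, 153], [150, 150, 153], [150, 152, 153], [149, 151, 152], [150, 152, 154], [150, 152, 154], [151, 154, 155], [86, 90, 91], [119, 122, 124]]
scene board [(array([640.1, 197. ]), 261.0, 257.0, 81.53, (np.float64(395.0), np.float64(239.0)))]
 steel [(array([637.8, 261. ]), 77.1, 75.7, -13.85, (np.float64(431.0), np.float64(230.0))), (array([633., 137.]), 201.6, 49.2, -5.9, (np.float64(358.0), np.float64(232.0)))]
 plate []
[[134, 143, 141], [148, 154, 150], [157, 162, 160], [157, 162, 160], [157, 162, 159], [157, 162, 159], [157, 161, 159], [157, 160, 159], [155, 160, 157], [156, 161, 158], [155, 160, 157], [132, 137, 135], [131, 139, 135]]
```

Run:
```python
from h import *
for n,(x,y,a,b),t in(("top",(350,190,75,75),147),("scene",(115,200,77,60),154)):
    im=cv2.imread(f"pics/{n}0.png"); m=np.zeros(im.shape[:2],np.uint8)
    m[y:y+b,x:x+a]=im[y:y+b,x:x+a,1]>t
    m=cv2.morphologyEx(m,cv2.MORPH_OPEN,np.ones((5,5)))
    print(n,rect(n,m,.045))
from scipy.spatial.transform import Rotation as R
o=sensors.get_obs(); Rt=R.from_quat(np.r_[o["eef_rot"][1:],o["eef_rot"][0]])
print(Rt.as_matrix().round(3).tolist())
ax=np.array([np.cos(np.radians(-5.8)),np.sin(np.radians(-5.8))])
p=np.r_[np.array([.632,.136])+.012*ax,.09]; print(p, (Rt.inv().apply(p-o["eef_pos"])*1000).round(1))
```

```text
top [(array([ 609.8, -227. ]), 102.1, 99.4, -87.22, (np.float64(388.0), np.float64(227.0)))]
scene [(array([ 611.7, -226.6]), 105.0, 102.4, 88.77, (np.float64(152.0), np.float64(226.0)))]
[[-0.96, 0.279, -0.001], [0.279, 0.96, -0.001], [0.0, -0.002, -1.0]]
[0.64393857 0.13478732 0.09      ] [-580.9 -265.2  140.7]
```

>>> carry_out(deltas="-55 -25 0 0 0 -0.02 1; -110 -50 0 0 0 -0.04 1; -165 -75 5 0 0 -0.06 1; -220 -100 15 0 0 -0.08 1; -275 -125 25 0 0 -0.1 1; -330 -150 40 0 0 -0.12 1; -385 -175 55 0 0 -0.14 1; -440 -200 70 0 0 -0.16 1; -495 -226 90 0 0 -0.18 1; -540 -247 110 0 0 -0.18 1; -581 -265 125 0 0 -0.18 1; -581 -265 140 0 0 -0.18 1")

```text
time_s: 1.6
eef_pos: [0.6464, 0.1327, 0.0901]
eef_rot: [0.0, 0.053, 0.999, -0.0]
wrist_force: [-0.4, 0.4, -0.2]
opening: 0.002
grasp_force: 0.0
```

>>> carry_out(deltas="0 0 12 0 0 0 1; 0 0 24 0 0 0 1; 0 0 32 0 0 0 1; 0 0 35 0 0 0 1; 0 0 36 0 0 0 1; 0 0 37 0 0 0 1;0 0 37 0 0 0 1")

```text
time_s: 2.48
eef_pos: [0.6446, 0.1356, 0.0546]
eef_rot: [0.0, 0.051, 0.999, 0.0]
wrist_force: [0.6, -0.7, -0.4]
opening: -0.006
grasp_force: 0.0
```

>>> carry_out(deltas="0 0 1 0 0 0 1; 0 0 2 0 0 0 1; 0 0 3 0 0 0 1; 0 0 3 0 0 0 1")

```text
time_s: 2.98
eef_pos: [0.6455, 0.1356, 0.0531]
eef_rot: [0.001, 0.051, 0.999, 0.0]
wrist_force: [-2.7, 0.1, 7.9]
opening: -0.0
grasp_force: 4.2
```

>>> carry_out(deltas="0 0 1 0 0 0 1; 0 0 1.5 0 0 0 1; 3 0 1.5 0 0 0 1; 8 0.4 1.5 0 0 0 1; 14 0.6 1.5 0 0 0 1; 20 0.8 1.5 0 0 0 1; 26 1.1 1.5 0 0 0 1; 32 1.4 1.5 0 0 0 1; 38 1.6 1.5 0 0 0 1; 44 1.9 1.5 0 0 0 1; 50 2.2 1.5 0 0 0 1; 50 2.2 1.5 0 0 0 1")

```text
time_s: 4.47
eef_pos: [0.5979, 0.143, 0.053]
eef_rot: [0.003, 0.051, 0.999, 0.0]
wrist_force: [-0.4, -0.8, 12.3]
opening: 0.001
grasp_force: 6.3
```

Run:
```python
from h import *
cv2.imwrite("pics/top1.png",vision.camera("top")[130:330,60:340].repeat(2,0).repeat(2,1))
cv2.imwrite("pics/scene1.png",vision.camera("scene"))
```

```text
(no output)
```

View pics/scene1.png

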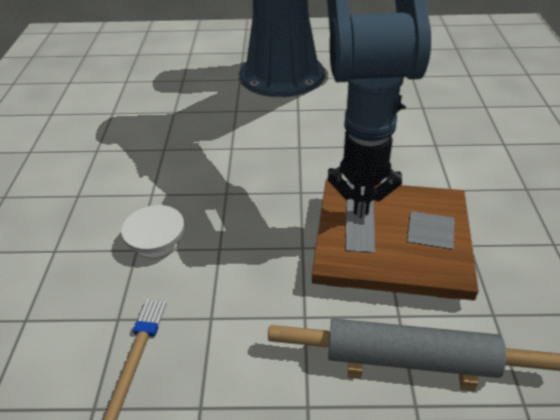

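The fingers hide the near half. The far end has moved from row 272 to about 250, near (361,250), so the scraper follows them.

>>> carry_out(deltas="5 0.2 0 0 0 0 1; 11 0.5 0 0 0 0 1; 17 0.7 0 0 0 0 1; 23 1 0 0 0 0 1; 29 1.2 0 0 0 0 1; 35 1.5 0 0 0 0 1; 41 1.8 0 0 0 0 1; 47 2 0 0 0 0 1; 47 2 0 0 0 0 1")

```text
time_s: 5.7
eef_pos: [0.5516, 0.1498, 0.053]
eef_rot: [0.004, 0.051, 0.999, 0.0]
wrist_force: [0.8, 0.9, 14.2]
opening: -0.002
grasp_force: 6.8
```

Run:
```python
from h import *
im=vision.camera("scene"); cv2.imwrite("pics/scene2.png",im[160:310,290:490].repeat(3,0).repeat(3,1))
```

```text
(no output)
```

View pics/scene2.png

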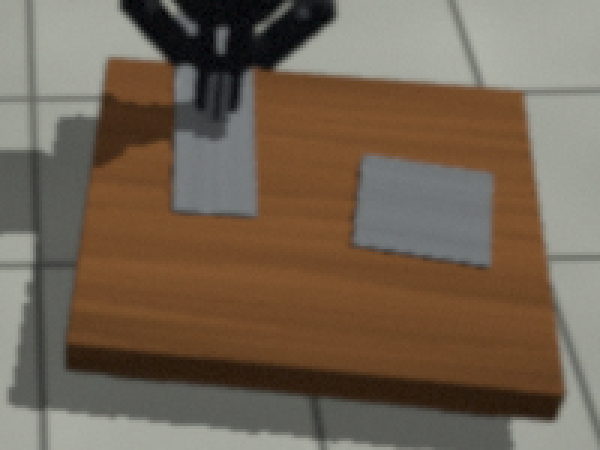

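The crop shows the scraper's far end between (173,212) and (257,215), still flat on the board. I'll raise the fingers, then measure.

>>> carry_out(deltas="0 0 -10 0 0 0 1; 0 0 -40 0 0 0 1; 60 0 -90 0 0 0 0.3; 110 0 -120 0 0 0 0; 110 0 -120 0 0 0 0")

```text
time_s: 6.38
eef_pos: [0.4374, 0.1616, 0.1719]
eef_rot: [0.001, 0.051, 0.999, 0.0]
wrist_force: [0.7, -0.0, -0.3]
opening: 0.636
grasp_force: 0.0
```

Run:
```python
from h import *
a=vision.camera("scene"); b=vision.camera("top")
cv2.imwrite("pics/ab.png",np.vstack([a[130:330,280:500],b[130:330,90:310]]).repeat(1,0)); 
cv2.imwrite("pics/a2.png",a);cv2.imwrite("pics/b2.png",b)
c=np.hstack([cv2.resize(x,None,fx=1.8,fy=1.8) for x in(a[130:330,280:500],b[130:330,90:310])]);cv2.imwrite("pics/c2.png",c)
print(cast("scene",[(347.7,230.7),(375.7,231.7)],.053).round(4).tolist())
```

```text
[[0.6386, 0.1185, 0.053], [0.6419, 0.1662, 0.053]]
```

View pics/c2.png

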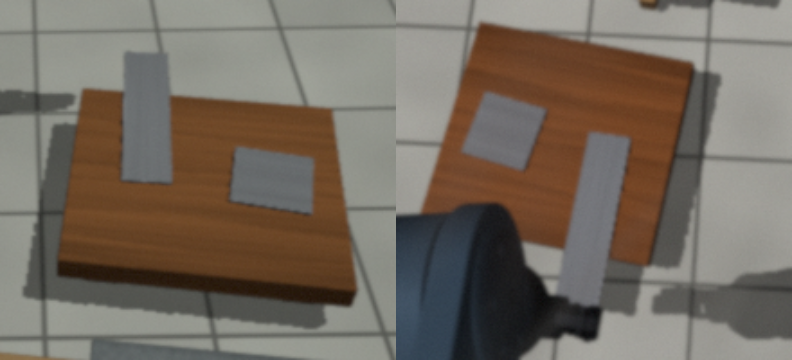

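In the scene half, the near end is at crop (123..166,53) and the far end at (121,182) and (171,183). The board's near edge runs (82,90) to (332,110). The scraper is flat and overhanging.

Run:
```python
from h import *
u=lambda p:np.array(p)/1.8+[280,130]
c=cast("scene",u([(123,52.5),(167,52.5),(171.5,183),(121,182)]),.053)[:,:2]
e=cast("scene",u([(82,90),(332,110)]),.05)[:,:2]
n,f=c[:2].mean(0),c[2:].mean(0); x=(f-n)/np.linalg.norm(f-n)
d=(e[1]-e[0])/np.linalg.norm(e[1]-e[0]); s=lambda p:np.cross(d,p-e[0])
print("len",np.linalg.norm(f-n),"ctr",(n+f)/2,"yaw",np.degrees(np.arctan2(x[1],x[0])),"edge yaw",np.degrees(np.arctan2(d[1],d[0]))-90,"out",s(n),s(f))
g=(n+f)/2-.069*x; o=sensors.get_obs(); print("grip",g,o["eef_pos"],o["eef_rot"])
from scipy.spatial.transform import Rotation as R
Rt=R.from_quat(np.r_[o["eef_rot"][1:],o["eef_rot"][0]])
print((Rt.inv().apply(np.r_[g,.038]-o["eef_pos"])*1000).round(1))
```

```text
len 0.2004205335026217 ctr [0.5409229  0.15124162] yaw -5.541328499139253 edge yaw -8.42614430396523 out 0.06863207086684207 -0.13153447569832716
grip [0.47224535 0.15790452] [0.43888372 0.16128325 0.17083677] [1.17874295e-03 5.10336426e-02 9.98696224e-01 1.73889601e-04]
[-33.2  -0.  132.9]<stdin>:6: DeprecationWarning: Arrays of 2-dimensional vectors are deprecated. Use arrays of 3-dimensional vectors instead. (deprecated in NumPy 2.0)
```

>>> carry_out(deltas="-33 0 20 0 0 0 0; -33 0 60 0 0 0 0; -33 0 95 0 0 0 0; -33 0 115 0 0 0 0; -33 0 130 0 0 0 0; -33 0 138 0 0 0 0; -33 0 142 0 0 0 0; -33 0 142 0 0 0 0")

```text
time_s: 7.48
eef_pos: [0.4721, 0.1576, 0.0281]
eef_rot: [0.0, 0.051, 0.999, 0.0]
wrist_force: [-0.0, -0.6, -0.6]
opening: 0.998
grasp_force: 0.0
```

>>> carry_out(deltas="0 0 0 0 0 0 0.15; 0 0 0 0 0 0 0.25; 0 0 0 0 0 0 0.32; 0 0 0 0 0 0 0.38; 0 0 0 0 0 0 0.45; 0 0 0 0 0 0 0.6; 0 0 0 0 0 0 1; 0 0 0 0 0 0 1; 0 0 0 0 0 0 1; 0 0 0 0 0 0 1")

```text
time_s: 8.72
eef_pos: [0.4719, 0.1576, 0.0279]
eef_rot: [0.0, 0.051, 0.999, 0.0]
wrist_force: [-0.9, 0.3, 3.1]
opening: 0.542
grasp_force: 60.8
```

>>> carry_out(deltas="0 0 -3 0 0 0 1; 0 0 -8 0 0 0 1; 0 0 -18 0 0 0 1; 0 0 -35 0 0 0 1; 0 0 -55 0 0 0 1; 0 0 -75 0 0 0 1; 0 0 -90 0 0 0 1; 0 0 -90 0 0 0 1")

```text
time_s: 9.72
eef_pos: [0.473, 0.1577, 0.1196]
eef_rot: [0.002, 0.051, 0.999, 0.0]
wrist_force: [-0.3, -0.4, -0.8]
opening: 0.538
grasp_force: 61.5
```

Run:
```python
from h import *
a=vision.camera("scene"); b=vision.camera("top")
c=np.hstack([cv2.resize(x,None,fx=1.8,fy=1.8) for x in(a[100:300,280:500],b[130:330,90:310])]);cv2.imwrite("pics/c3.png",c)
```

```text
(no output)
```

View pics/c3.png

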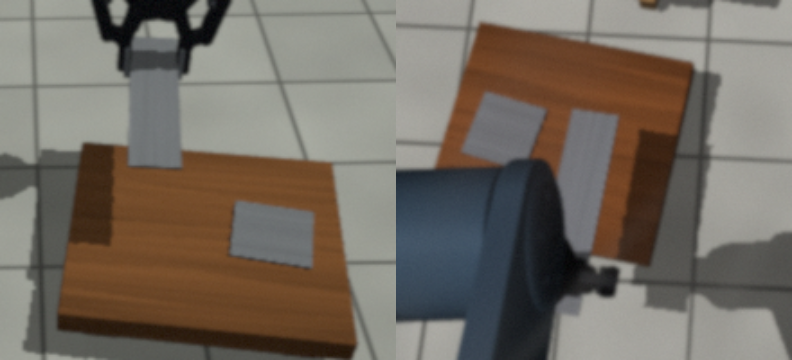

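The scraper is held and lifted. Its far end is at crop (129..181,165), its near end at (132..178,39), and the square hasn't moved. Next I'll check for droop.

Run:
```python
from h import *
u=lambda p:np.array(p)/1.8+[280,100]
for z in(.1445,.13,.12):
    print(z,cast("scene",u([(132,39),(178,39),(181.5,166),(129,166.5)]),z)[:,:2].round(4).tolist())
t=lambda p:np.array(p)/1.8+[90,130]-[396/1.8,0]
for z in(.1445,.13,.12): print(z,cast("top",t([(573,109),(618,116)]),z)[:,:2].round(4).tolist())
```

```text
0.1445 [[0.4441, 0.1401], [0.4456, 0.1876], [0.6428, 0.1655], [0.6424, 0.119]]
0.13 [[0.4229, 0.1431], [0.4244, 0.1917], [0.6266, 0.1691], [0.6262, 0.1214]]
0.12 [[0.4083, 0.1451], [0.4097, 0.1946], [0.6154, 0.1716], [0.615, 0.1231]]
0.1445 [[0.6375, 0.1613], [0.6324, 0.1154]]
0.13 [[0.6417, 0.1649], [0.6365, 0.118]]
0.12 [[0.6446, 0.1673], [0.6393, 0.1198]]
```

>>> carry_out(deltas="-3 -10 0 0 0 0 1; -10 -35 0 0 0 0 1; -21 -72 0 0 0 0 1; -34 -118 0 0 0 0 1; -48 -165 0 0 0 0 1; -62 -212 0 0 0 0 1; -75 -258 0 0 0 0 1; -87 -300 0 0 0 0 1; -97 -333 0 0 0 0 1; -104 -357 0 0 0 0 1; -107 -369 0 0 0 0 1; -107 -369 0 0 0 0 1")

```text
time_s: 11.32
eef_pos: [0.5401, -0.2205, 0.1174]
eef_rot: [-0.0, 0.052, 0.999, 0.0]
wrist_force: [-0.5, -0.6, -1.5]
opening: 0.539
grasp_force: 61.5
```

>>> carry_out(deltas="0 0 10 0 0 0 1; 0 0 25 0 0 0 1; 0 0 42 0 0 0 1; 0 0 58 0 0 0 1; 0 0 70 0 0 0 1; 0 0 78 0 0 0 1; 0 0 83 0 0 0 1; 0 0 83 0 0 0 1")

```text
time_s: 12.32
eef_pos: [0.5403, -0.2204, 0.0346]
eef_rot: [-0.0, 0.051, 0.999, 0.0]
wrist_force: [-0.2, 0.3, -2.4]
opening: 0.535
grasp_force: 61.5
```

Run:
```python
from h import *
a=vision.camera("scene"); b=vision.camera("top")
c=np.hstack([cv2.resize(x,None,fx=1.8,fy=1.8) for x in(a[130:330,60:280],b[130:330,290:510])]);cv2.imwrite("pics/c4.png",c)
```

```text
(no output)
```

View pics/c4.png

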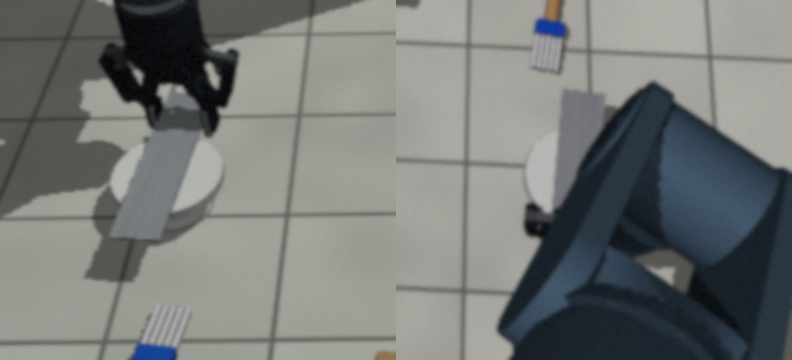

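The scraper hangs level over the plate, with its far end at crop (112..162,238) and the plate centred near (167,178). The fingers are clear of the rim.

>>> carry_out(deltas="0 0 4 0 0 0 1; 0 0 7 0 0 0 1; 0 0 9 0 0 0 1; 0 0 10 0 0 0 1; 0 0 10 0 0 0 1")

```text
time_s: 13.05
eef_pos: [0.5403, -0.2204, 0.0248]
eef_rot: [-0.0, 0.051, 0.999, 0.0]
wrist_force: [-0.5, -0.6, -1.4]
opening: 0.537
grasp_force: 61.5
```

>>> carry_out(deltas="0 0 1 0 0 0 1; 0 0 2 0 0 0 1; 0 0 3 0 0 0 1; 0 0 3 0 0 0 1")

```text
time_s: 13.55
eef_pos: [0.5408, -0.2207, 0.023]
eef_rot: [0.0, 0.051, 0.999, -0.0]
wrist_force: [-2.2, 1.1, 6.9]
opening: 0.536
grasp_force: 62.1
```

>>> carry_out(deltas="0 0 -0.5 0 0 0 0.4; 0 0 -0.5 0 0 0 0.35; 0 0 -0.5 0 0 0 0.25; 0 0 -0.5 0 0 0 0.1; 0 0 -0.5 0 0 0 0; 0 0 -0.5 0 0 0 0; 0 0 -0.5 0 0 0 0; 0 0 -0.5 0 0 0 0")

```text
time_s: 14.55
eef_pos: [0.5403, -0.2204, 0.0223]
eef_rot: [0.0, 0.051, 0.999, -0.0]
wrist_force: [0.6, 1.2, 0.3]
opening: 1.004
grasp_force: 0.0
```

>>> carry_out(deltas="0 0 -10 0 0 0 0; 0 0 -30 0 0 0 0; 0 0 -60 0 0 0 0; 0 0 -100 0 0 0 0; 60 0 -140 0 0 0 0; 110 0 -160 0 0 0 0; 150 0 -160 0 0 0 0; 150 0 -160 0 0 0 0; 150 0 -160 0 0 0 0")

```text
time_s: 15.68
eef_pos: [0.3919, -0.2057, 0.1837]
eef_rot: [0.001, 0.052, 0.999, -0.001]
wrist_force: [0.1, 0.5, -0.2]
opening: 0.996
grasp_force: 0.0
```

Run:
```python
from h import *
a=vision.camera("scene"); b=vision.camera("top")
c=np.hstack([cv2.resize(x,None,fx=1.8,fy=1.8) for x in(a[130:330,60:280],b[130:330,290:510])]);cv2.imwrite("pics/c5.png",c)
```

```text
(no output)
```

View pics/c5.png

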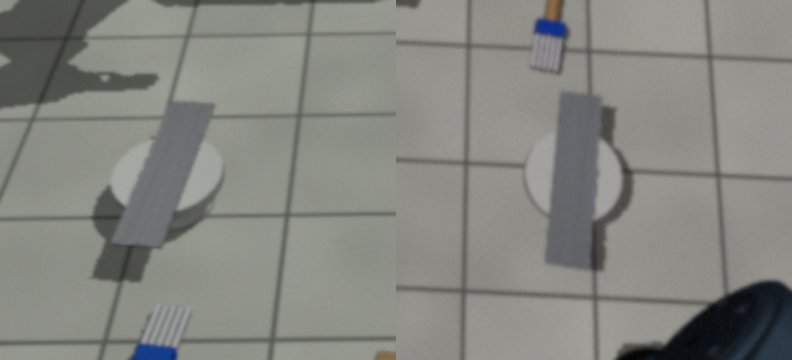

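The scraper lies flat across the middle of the plate. In the top half its ends are at (580,93) and (569,267), and the plate centre is near (574,178). Nothing touches it, so I'll hand in.

```bash
python3 -c "
from bench import ctrl; print(ctrl.hand_in())"
```

```text
the job is handed in; nothing more can be done
None
```

I slid the long scraper out until about 69 mm stuck out over the board's near edge, gripped it there, and laid it flat across the middle of the plate; the square scraper was left alone and the job is handed in at about 16 s.

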